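# Clamp a bottle on the bench shaker

## Task

Stand the small brown bottle upright inside the white circle on the shaker's platform and let go of it. Then pull the orange sprung knob up out of its notch, turn it so that its arm swings over the bottle, and let it snap down into the other notch, so that the rubber foot holds the bottle down by its cap. Do not tip the bottle over, and leave the white bottle, the slide box and the white tape roll where they are.

Things in the scene. Friction and masses are not known exactly. Their poses are not given: they have to be found in the camera images.
- shaker: bench shaker, fixed to the worktop: white case 200 x 260 mm (its x by y) with a blue rubber mat on top at height 55 mm. Origin: centre of its underside, on the worktop; z up, its front (two small dials) faces its -x. It does not move or shake. A post 28 mm thick stands on the mat, with an aluminium collar 64 mm across on top of it at heights 177 to 199 mm; the hold-down knob is on that collar
- spot (a point): centre of the white circle (84 mm across) printed on the mat, at the mat's surface; the bottle stands here. In the shaker's frame at (0, -60, 55) mm
- post_axis (a point): foot of the post, on the mat, on the axis of the hold-down knob; 120 mm from the circle's centre, in the shaker's frame at (0, 60, 55) mm
- knob_grip (a point): middle of the orange grip of the hold-down knob: an upright bar 70 mm long (its x axis), 16 mm thick (its y axis), 42 mm high (21 mm up and down from this point), on top of a black disc 48 mm across. 230 mm above the worktop when the knob is fully down. Lies on the knob's axis and moves with it. A steel arm, 12 mm wide, 14 mm high, reaches along this frame's +x from the axis to 132 mm out, its top 37 mm below this point; 120 mm out it carries the rubber foot
- clamp_foot: round black rubber foot, 32 mm across and 12 mm thick, under the end of the arm, 120 mm from the knob's axis; origin at the centre of its underside, z up. 159 mm above the worktop when the knob is fully down
- lift (a joint): how far the knob is pulled up, m: 0 fully down, 0.040 the stop. A spring and its weight press it down with about 4 N at 0 and 8 N at 0.040. The arm lies in a notch of the collar, 20 mm deep, and cannot turn freely until the knob is lifted about 0.020; 0.027 is a good height for turning. With the bottle under the foot it comes to rest near 0.008, the arm still in its notch
- turn (a joint): angle of the knob, rad, positive clockwise seen from above, turns easily when lifted. 0: parked notch, where it starts, the arm pointing away from the circle. 1.309 (75 degrees): clamping notch, the foot exactly over the circle's centre. These are the only two notches. The notches are 15 mm wide with sloping edges that draw the arm in from up to about 0.1 rad off
- amber_center (a point): centre, half-way up, of the small brown (amber) bottle with black cap, loose, standing upright, 112 mm high, round. Body 58 mm across with the shoulder starting about 70 mm up; cap 36 mm across from 98 to 112 mm up. 0.11 to 0.23 kg. z points up to the cap
- white_bottle: white bottle with white cap, 63 mm across, 130 mm high, standing on the worktop; origin at the centre of its underside; leave it alone
- slide_box: small white card box, 77 x 103 x 42 mm; origin at the centre of its underside; leave it alone
- tape_white: roll of white tape lying flat, 65 mm across, 19 mm high; origin at the centre of its underside; leave it alone
Not all that is in view belongs to the job. Of the things like the part that bears amber_center, leave any that is pink, purple or yellow; of the rest the smaller one is meant.

How it is judged:
On the way, in this order (a step that is already met when the one before it is completed fails the run):
1. the brown bottle stands in the circle, let go, the knob still parked (horizontal distance between amber_center and spot below 0.013 m and angle between amber_center's own z axis and vertical below 0.1 rad and z of amber_center in the frame of spot below 0.06 m and contact force between the fingers and amber below 0.1 N and value of joint turn below 0.2 rad), for 0.2 s.
2. the knob is pulled up clear of the parked notch and turned part of the way (value of joint lift above 0.017 m and value of joint turn above 0.4 rad).
At the end, for the whole second after the job is handed in: The brown bottle stands upright (within 0.1 rad) on the mat, its axis within 13 mm of the circle's centre; the knob is in the clamping notch (turn 1.21 to 1.41 rad, lift 4 to 13 mm) and its foot presses on the bottle with more than 2 N (horizontal distance between amber_center and spot below 0.013 m and angle between amber_center's own z axis and vertical below 0.1 rad and z of amber_center in the frame of spot below 0.06 m and value of joint turn between 1.21 and 1.41 rad and value of joint lift between 0.004 and 0.013 m and contact force between clamp_foot and amber above 2 N); the robot touches nothing.
It fails at once if the brown bottle is tipped over (angle between amber_center's own z axis and vertical above 0.6 rad).
It fails at once if the white bottle, the slide box or the white tape roll is moved by more than 25 mm (distance of any of white_bottle, slide_box, tape_white from where it was at the start of the episode above 0.025 m).
It also fails if it takes over 54 s, if anything falls off the work surface, if the arm or the gripper's body presses on something with over 40 N, if the wrist force passes 120 N, or if a joint passes its speed limit or range.

## Robot

A 6-joint arm with a two-finger parallel gripper is mounted at the origin on a cart in front of the work surface, level with it; the furniture and walls round the work are solid. World frame = base frame: x ahead of the robot, y to its left, z up, the work surface at z = 0. Lengths are in m, angles in rad, forces in N, time in s.
With the tool pointing down it reaches from about 0.35 to 0.775 m from the base axis. Payload 5.5 kg.
Tool frame: the origin (TCP) lies at the very end of the fingers, on their centre line; the grasp point (between the pads) lies 19 mm behind it; y points along the fingers, z is the direction in which the jaws open and shut, and the axes are right-handed (so a half turn about y gives the same grasp; the last joint's range is limited). The gripper opens to 85 mm and grips with 20 to 120 N. Pads are 22 mm wide; open, the fingers measure 114 mm over their backs; the gripper's body (76 mm by 85 mm) begins 54 mm behind the grasp point. The pads swing forward as they close: fully open they stand 13 mm farther back than shut.
Start: joints at [-1.365, 0.313, 0.046, 1.304, 0, 1.431], TCP at [0.195, -0.541, 0.199] pointing down, gripper open.
Joint ranges: [-2.76, 2.76], [-0.86, 1.69], [-1.03, 1.26], [-2.2, 2.34], [-1.47, 1.5], [-3.14, 3.14]. Speed limits (rad/s): [2.57, 2.57, 3.14, 3.14, 3.14, 3.14].

## Interface

Orientations are given as a unit quaternion [w, x, y, z].
In Python, from workcell import env gives the robot as it stands.
- The arm moves only by the shell command python3 -m inch 'ROWS' [OPENING] [FORCE]. ROWS is JSON, a list that holds one entry, the list of rows, each a list of 4 numbers: the shift along the tool's x, y, z in mm, then the turn about the tool's y in degrees. In form: [[[tx, ty, tz, spin], ...]]. A call has 1 to 10 rows; each row is the pose to reach, as a shift and turn from the pose commanded when the call began, along the tool's axes at that moment; what a row does not reach only later rows make up. A row lasts 1/10 s, in which the tool goes at most 50 mm and 8.59 degrees, less where a joint would pass 70% of its speed; a pose out of reach is approached as far as the arm can. A call with a gripper value outside its range is refused whole. OPENING is the finger opening in mm, from 0 to 85.4, set as the call begins (- or left out, the last holds). The fingers move at their own pace and stop on an object; FORCE is the grip in N (left out, the last holds). Time passes only in rows, so rows that repeat a pose let the fingers close. It gives the time, the measured TCP pose, the force and the opening at its end, in the units of the state.
- env.get_state(): the state, without advancing time (a new reading comes with each control period).
- env.read_camera(name): name is "side" or "top" or "wrist"; returns the picture (400x640x3 uint8, blue, green, red); there is no depth.
- env.camera_model(name): a dict with "fx", "fy", "cx", "cy" (pixels), "R" (3x3) and "t" (3): a world point X has camera coordinates R X + t; the wrist camera has in their place "mount" (4x4, takes a point from camera to tool coordinates, whose origin is the TCP and whose axes are the tool frame's). Camera axes: x right, y down, z forward; pixel columns grow to the right and rows downward; lengths in m; the calibration is good to about 2 mm. A picture is of the moment at which its call begins: read the wrist's pose just before it. camera_model takes no time and is no camera call.
- env.hand_in(): hands the job in, once; it reports no verdict.
The state is a dict: "clock": time; "joint_pos": joint angles; "qvel": joint speeds; "tau": joint torques, N m; "tcp_pos": TCP position; "orientation": TCP orientation; "wrist_force": force on the tool from outside, world axes, zero at the start; "ft_torque": the same for the moment, N m; "finger_gap": finger opening in m.
Only numpy, scipy, OpenCV 4.12 (cv2) and the standard library are available. Lean on these libraries where they do the work, as an engineer would, in place of code of your own. Each camera call takes 0.05 s, during which the arm holds its last target.

## Working session

There is one attempt and no reset: what is moved stays moved. The work goes in short steps, Python scripts to look and compute and a shell command to move; the robot and the scene stay as the last step left them, time stands still between calls to the robot, and variables do not carry over. Pictures are saved under pics/ and viewed, and the job is handed in when it is done.

```bash
ls; mkdir -p pics; python3 - <<'E'
from workcell import env
import cv2
s=env.get_state(); print(s)
for n in ["side","top","wrist"]:
    im=env.read_camera(n); cv2.imwrite(f"pics/{n}0.png",im); print(n,env.camera_model(n))
E
```

```text
pics
{'clock': 0.0, 'joint_pos': array([-1.36459377e+00,  3.14036594e-01,  4.49805069e-02,  1.30360446e+00,
       -1.42477933e-05,  1.43122374e+00]), 'qvel': array([ 8.30860010e-04,  6.97792321e-05,  6.81237716e-04, -4.58474821e-04,
       -4.52879766e-04, -5.80599902e-05]), 'tau': array([-3.07395221e-04, -4.80628932e+01,  2.98532367e+01,  1.91953388e-02,
       -2.31432723e-04,  9.89161180e-06]), 'tcp_pos': array([ 0.1947652 , -0.54040031,  0.19768897]), 'orientation': array([ 0.12161483, -0.12166881,  0.69722359, -0.69590646]), 'wrist_force': array([ 0.03606207,  0.50941435, -0.37283427]), 'ft_torque': array([ 0.0594621 ,  0.01234419, -0.01657264]), 'finger_gap': 0.08551263032221149}
side {'fx': 412.02648092705977, 'fy': 412.02648092705977, 'cx': 318.1470850609983, 'cy': 201.26316538554337, 'R': array([[-0.92847058, -0.37057481, -0.02483311],
       [-0.14571663,  0.42496052, -0.89340652],
       [ 0.34162705, -0.82588308, -0.44856226]]), 't': array([0.47208708, 0.24343941, 1.10519996])}
top {'fx': 470.8871976840639, 'fy': 470.8871976840639, 'cx': 325.66523363377075, 'cy': 202.02257864381585, 'R': array([[ 0.00727931, -0.99992093, -0.01025428],
       [-0.99235228, -0.00595982, -0.12329413],
       [ 0.12322326,  0.01107335, -0.99231719]]), 't': array([-0.03941221,  0.52760641,  1.53316086])}
wrist {'fx': 301.8295579657668, 'fy': 301.8295579657668, 'cx': 322.0548807521956, 'cy': 197.1925919120011, 'mount': array([[-8.61155689e-05,  9.53304031e-01,  3.02012280e-01,
        -7.80305367e-02],
       [ 8.37965289e-05, -3.02012273e-01,  9.53304033e-01,
        -1.74986773e-01],
       [ 9.99999993e-01,  1.07401900e-04, -5.38756101e-05,
         1.06582889e-05],
       [ 0.00000000e+00,  0.00000000e+00,  0.00000000e+00,
         1.00000000e+00]])}
```

View pics/side0.png

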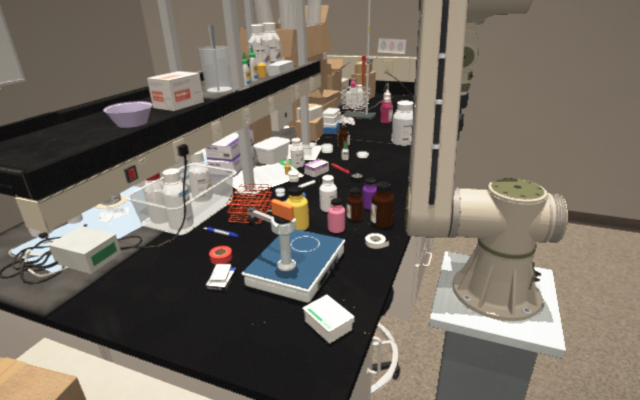

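View pics/top0.png

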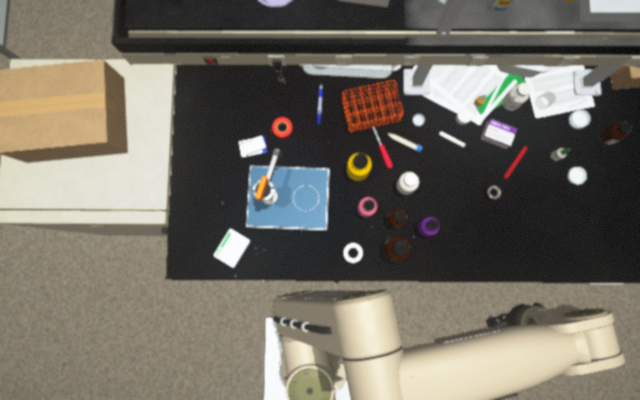

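View pics/wrist0.png

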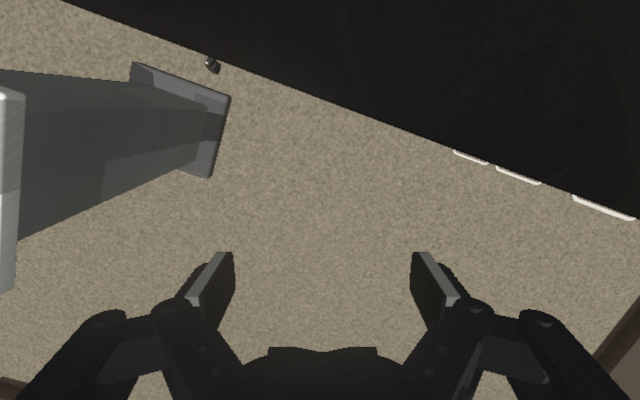

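```bash
python3 - <<'E'
import cv2
t=cv2.imread("pics/top0.png"); s=cv2.imread("pics/side0.png")
cv2.imwrite("pics/topA.png",cv2.resize(t[160:270,340:450],None,fx=5,fy=5,interpolation=cv2.INTER_CUBIC))
cv2.imwrite("pics/topB.png",cv2.resize(t[140:240,230:340],None,fx=6,fy=6,interpolation=cv2.INTER_CUBIC)[:600])
cv2.imwrite("pics/sideA.png",cv2.resize(s[170:310,240:400],None,fx=4.2,fy=4.2,interpolation=cv2.INTER_CUBIC))
E
```

```text
(no output)
```

View pics/topA.png

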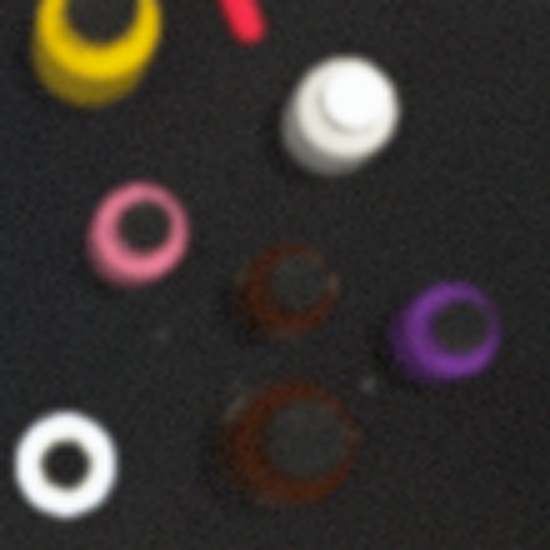

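View pics/topB.png

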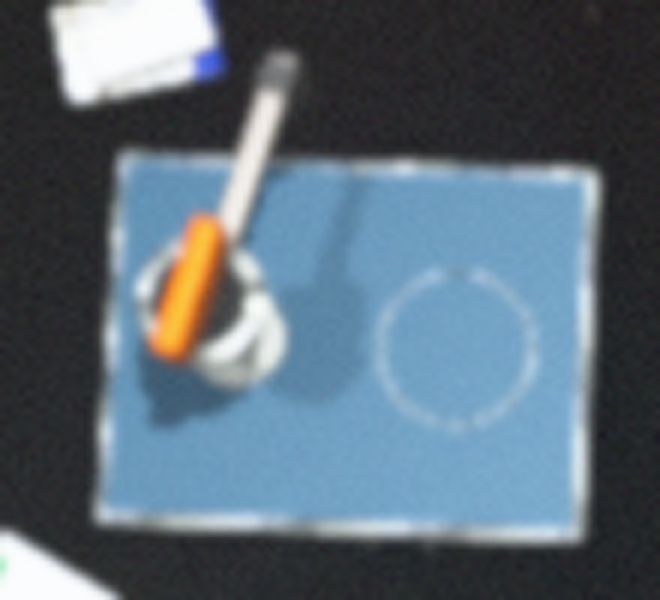

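View pics/sideA.png

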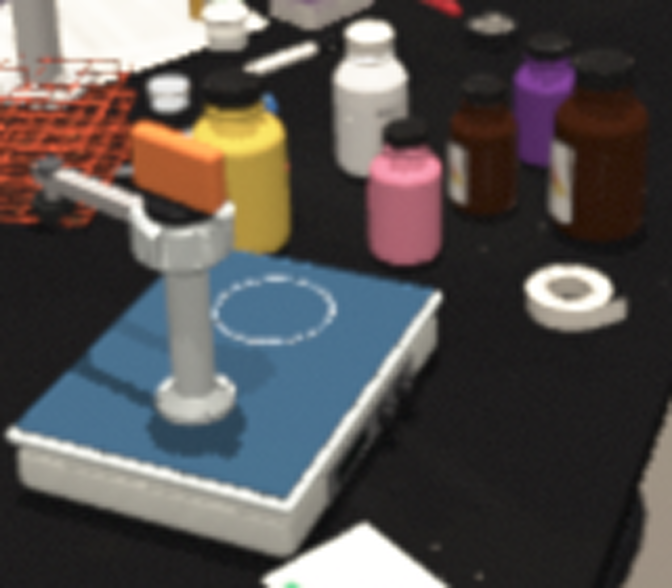

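```bash
cat > h.py <<'E'
import numpy as np
from scipy.spatial.transform import Rotation as Ro
from workcell import env
def ray(n,u,v,z):
    m=env.camera_model(n);R=m['R'];t=m['t']
    d=R.T@np.array([(u-m['cx'])/m['fx'],(v-m['cy'])/m['fy'],1]);c=-R.T@t
    return c+d*(z-c[2])/d[2]
def proj(n,X):
    m=env.camera_model(n);p=m['R']@np.asarray(X)+m['t']
    return m['fx']*p[0]/p[2]+m['cx'],m['fy']*p[1]/p[2]+m['cy']
def Rt(s): q=s['orientation'];return Ro.from_quat(np.r_[q[1:],q[0]]).as_matrix()
def st():
    s=env.get_state();print(s['clock'],'tcp',s['tcp_pos'].round(4),'gap',round(s['finger_gap'],4),'F',s['wrist_force'].round(1));print(Rt(s).round(3));print('q',s['joint_pos'].round(3));return s
E
python3 - <<'E'
from h import *
s=st()
f=lambda u,v,k,ox,oy:((u+.5)/k+ox-.5,(v+.5)/k+oy-.5)
for nm,a,z in [('ambercap',f(303,281,5,340,160),.112),('big cap',f(304,439,5,340,160),.14),('purple',f(462,322,5,340,160),.112),('pink',f(144,224,5,340,160),.112),('white',f(351,104,5,340,160),.13),('tape',f(66,464,5,340,160),.019),('circle',f(458,348,6,230,140),.055),('c tl',f(118,152,6,230,140),.055),('tr',f(600,170,6,230,140),.055),('br',f(582,540,6,230,140),.055),('bl',f(97,520,6,230,140),.055),('knobtop',f(188,288,6,230,140),.251),('armend',f(281,60,6,230,140),.193)]: print(nm,np.round(a,1),ray('top',*a,z).round(4))
f2=lambda u,v:f(u,v,4.2,240,170)
for nm,a,z in [('ambercap',f2(487,88),.112),('circle',f2(275,311),.055),('pinkcap',f2(406,132),.112)]: print('side',nm,np.round(a,1),ray('side',*a,z).round(4))
E
```

```text
0.15 tcp [ 0.1948 -0.5405  0.1979] gap 0.0853 F [-1.5 -0.5  0.8]
[[-0.941 -0.     0.339]
 [-0.339  0.001 -0.941]
 [-0.    -1.    -0.001]]
q [-1.365  0.314  0.045  1.304  0.     1.431]
ambercap [400.2 215.8] [ 0.4758 -0.271   0.112 ]
big cap [400.4 247.4] [ 0.3763 -0.2663  0.14  ]
purple [432. 224.] [ 0.4507 -0.37    0.112 ]
pink [368.4 204.4] [ 0.5112 -0.1715  0.112 ]
white [409.8 180.4] [ 0.5855 -0.2997  0.13  ]
tape [352.8 252.4] [ 0.3622 -0.1267  0.019 ]
circle [305.9 197.6] [0.5393 0.0288 0.055 ]
c tl [249.2 164.9] [0.6475 0.218  0.055 ]
tr [329.6 167.9] [ 0.6388 -0.0483  0.055 ]
br [326.6 229.6] [ 0.4347 -0.0398  0.055 ]
bl [245.8 226.2] [0.4439 0.2239 0.055 ]
knobtop [260.9 187.6] [0.5414 0.1479 0.251 ]
armend [276.4 149.6] [0.6669 0.1125 0.193 ]
side ambercap [355.6 190.6] [ 0.4704 -0.2636  0.112 ]
side circle [305.1 243.7] [0.5382 0.0279 0.055 ]
side pinkcap [336.3 201. ] [ 0.5067 -0.1653  0.112 ]
```

```bash
python3 -m inch '[[[-20,0,-9,-8.5],[-60,0,-27,-17],[-105,0,-47,-25.5],[-150,0,-67,-34],[-195,0,-87,-42.5],[-240,0,-107,-51],[-285,0,-127,-59.5],[-320,0,-143,-68],[-345,0,-154,-76.5],[-355,0,-159,-85]]]' 85; python3 -c "
from h import *
s=st()"
```

```text
clock: 1.15
tcp_pos: [0.4765, -0.2687, 0.1983]
orientation: [0.562, -0.562, 0.429, -0.429]
wrist_force: [-0.7, -0.7, 0.1]
finger_gap: 0.085
1.15 tcp [ 0.4765 -0.2687  0.1983] gap 0.085 F [-0.7 -0.7  0.1]
[[ 0.265 -0.     0.964]
 [-0.964  0.001  0.265]
 [-0.001 -1.     0.   ]]
q [-0.66   0.259 -0.028  1.284  0.     0.642]
```

```bash
python3 -m inch '[[[0,0,0,-8.5],[0,0,0,-17],[0,0,0,-25.5],[0,0,0,-34],[0,0,0,-42.5],[0,0,0,-51],[0,0,0,-59.5],[0,0,0,-68],[0,0,0,-76.5],[0,0,0,-85]]]';python3 -m inch '[[[0,0,0,-8.5],[0,0,0,-15],[0,0,0,-15]]]'; python3 -c "
from h import *
import cv2
s=st()
cv2.imwrite('pics/w1.png',env.read_camera('wrist'))
m=env.camera_model('wrist')
M=m['mount'];R=Rt(s)
def wproj(X):
    p=R.T@(np.array(X)-s['tcp_pos']); c=M[:3,:3].T@(p-M[:3,3]); return (m['fx']*c[0]/c[2]+m['cx'],m['fy']*c[1]/c[2]+m['cy'])
print(wproj([.4755,-.2705,.112]),wproj([.4755,-.2705,0]))"
```

```text
clock: 2.15
tcp_pos: [0.4748, -0.2709, 0.1982]
orientation: [0.704, -0.704, -0.062, 0.063]
wrist_force: [0.7, 1.0, -0.1]
finger_gap: 0.085
clock: 2.45
tcp_pos: [0.4748, -0.2709, 0.1983]
orientation: [0.691, -0.69, -0.152, 0.152]
wrist_force: [-0.1, -0.8, -0.7]
finger_gap: 0.085
2.45 tcp [ 0.4748 -0.2709  0.1983] gap 0.085 F [-0.1 -0.8 -0.7]
[[ 0.908 -0.001 -0.42 ]
 [ 0.42   0.     0.908]
 [-0.    -1.     0.001]]
q [-0.665  0.259 -0.029  1.284 -0.    -1.099]
(np.float64(322.13527300510555), np.float64(191.48131459051214)) (np.float64(322.04742573932947), np.float64(166.26267407266258))
```

View pics/w1.png

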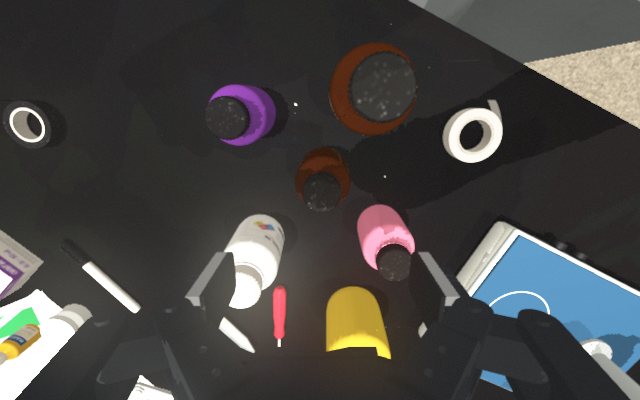

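```bash
python3 -m inch '[[[0,25,0,0],[0,65,0,0],[0,100,0,0],[0,130,0,0],[0,148,0,0],[0,155,0,0],[0,155,0,0]]]' 85; python3 -c "
from h import *
import cv2
s=st()
cv2.imwrite('pics/w2.png',env.read_camera('wrist'))"
```

```text
clock: 3.2
tcp_pos: [0.4744, -0.2706, 0.0427]
orientation: [0.691, -0.69, -0.151, 0.152]
wrist_force: [0.6, 0.7, 0.2]
finger_gap: 0.0852
3.2 tcp [ 0.4744 -0.2706  0.0427] gap 0.0852 F [0.6 0.7 0.2]
[[ 0.908 -0.002 -0.418]
 [ 0.418  0.001  0.908]
 [-0.001 -1.     0.002]]
q [-0.665  0.357 -0.291  0.925 -0.    -1.097]
```

View pics/w2.png

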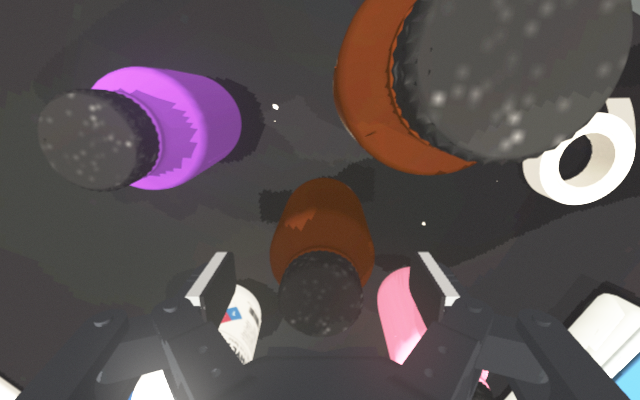

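```bash
python3 -m inch '[[[0,0,0,0],[0,0,0,0],[0,0,0,0],[0,0,0,0],[0,0,0,0],[0,0,0,0]]]' 0 40; python3 -c "
from h import *
import cv2
s=st()
cv2.imwrite('pics/w3.png',env.read_camera('wrist'))"
```

```text
clock: 3.85
tcp_pos: [0.4755, -0.2709, 0.0452]
orientation: [-0.69, 0.691, 0.153, -0.151]
wrist_force: [-1.5, 3.2, 6.7]
finger_gap: 0.0465
3.85 tcp [ 0.4755 -0.2709  0.0452] gap 0.0465 F [-1.5  3.2  6.7]
[[ 0.908  0.002 -0.42 ]
 [ 0.42  -0.     0.908]
 [ 0.001 -1.    -0.001]]
q [-6.650e-01  3.540e-01 -2.890e-01  9.260e-01  1.000e-03 -1.098e+00]
```

View pics/w3.png

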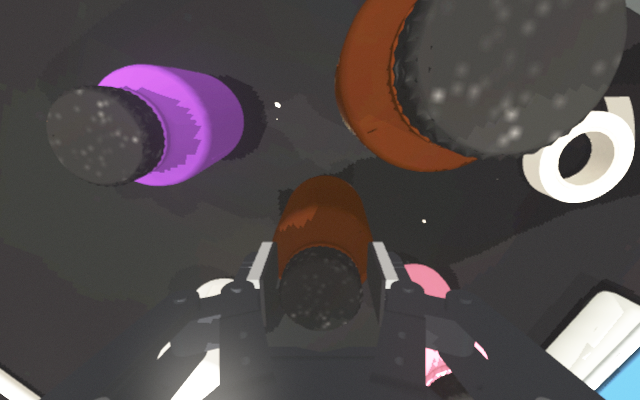

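```bash
python3 -m inch '[[[0,0,0,0],[0,0,0,0],[0,0,0,0]]]' ; python3 -c "
from h import *
import cv2
s=st()
m=env.camera_model('wrist');M=m['mount']
def tproj(p):
    c=M[:3,:3].T@(np.array(p)-M[:3,3]); return (m['fx']*c[0]/c[2]+m['cx'],m['fy']*c[1]/c[2]+m['cy'])
for y in (0,-.005,-.01,-.02,-.03,-.04):
  print(y,tproj([0,y,.0233]),tproj([-.011,y,.0233]),tproj([-.011,y,.0425]))
cv2.imwrite('pics/w4.png',cv2.resize(env.read_camera('wrist')[150:350,200:440],None,fx=3,fy=3,interpolation=cv2.INTER_CUBIC))
im=env.read_camera('side');cv2.imwrite('pics/s4.png',cv2.resize(im[150:280,300:440],None,fx=4,fy=4,interpolation=cv2.INTER_CUBIC))"
```

```text
clock: 4.2
tcp_pos: [0.4756, -0.2709, 0.0452]
orientation: [-0.69, 0.691, 0.153, -0.151]
wrist_force: [-1.5, 2.0, 7.3]
finger_gap: 0.0461
4.2 tcp [ 0.4756 -0.2709  0.0452] gap 0.0461 F [-1.5  2.   7.3]
[[ 0.908  0.002 -0.42 ]
 [ 0.42  -0.     0.908]
 [ 0.001 -1.    -0.001]]
q [-6.650e-01  3.540e-01 -2.890e-01  9.260e-01  1.000e-03 -1.098e+00]
0 (np.float64(359.19322420819196), np.float64(229.04594143203946)) (np.float64(359.85446712484116), np.float64(212.63862770405748)) (np.float64(390.9221787148059), np.float64(212.63984902743215))
-0.005 (np.float64(360.15096221469713), np.float64(232.32271928829744)) (np.float64(360.84700924304104), np.float64(215.54475021206346)) (np.float64(392.7296459584334), np.float64(215.5459601712735))
-0.01 (np.float64(361.1593513238511), np.float64(235.77279340138898)) (np.float64(361.8930257759124), np.float64(218.607443607319)) (np.float64(394.6344912062684), np.float64(218.60863918885656))
-0.02 (np.float64(363.34505278444334), np.float64(243.25089085373293)) (np.float64(364.1637524170653), np.float64(225.25603783861615)) (np.float64(398.76958582287426), np.float64(225.25719372754847))
-0.03 (np.float64(365.78928661578414), np.float64(251.6135236819737)) (np.float64(366.7087037605558), np.float64(232.70755072203036)) (np.float64(403.4040472848054), np.float64(232.70864832386604))
-0.04 (np.float64(368.5408063484589), np.float64(261.0274958433018)) (np.float64(369.58074727244264), np.float64(241.11677602423137)) (np.float64(408.6341461926868), np.float64(241.11779032805663))
```

View pics/w4.png

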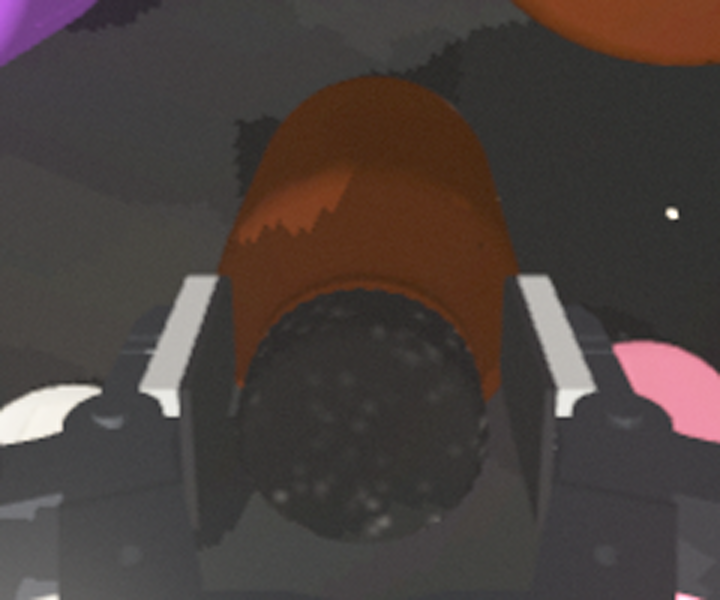

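View pics/s4.png

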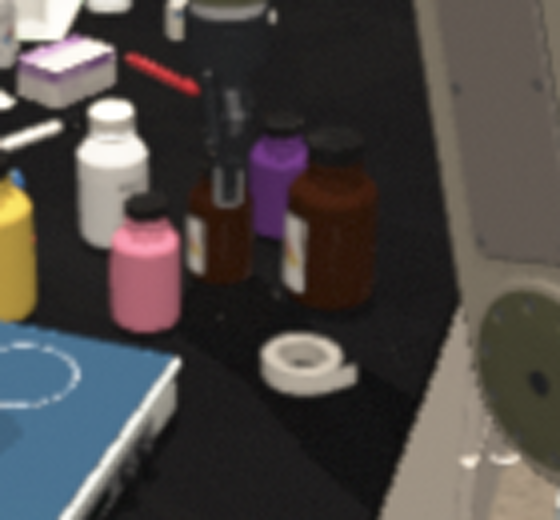

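```bash
python3 -c "
from h import *
s=st();R=Rt(s)
for y in (0,-.01,-.02,-.03,-.04):
  for g in (-.03,.03):
    print(y,g,np.round(proj('side',s['tcp_pos']+R@np.array([0,y,g])),1),np.round((np.array(proj('side',s['tcp_pos']+R@np.array([0,y,g])))-[300,150])*4))
p=s['tcp_pos']
for z in(0,.07,.112): print(z,(np.array(proj('side',[.4755,-.2705,z]))-[300,150])*4)
"
```

```text
4.3 tcp [ 0.4756 -0.2709  0.0452] gap 0.046 F [-1.1  2.3  6.6]
[[ 0.908  0.002 -0.42 ]
 [ 0.42  -0.     0.908]
 [ 0.001 -1.    -0.001]]
q [-6.650e-01  3.540e-01 -2.890e-01  9.260e-01  1.000e-03 -1.098e+00]
0 -0.03 [353.4 202.7] [214. 211.]
0 0.03 [355.6 210.4] [223. 242.]
-0.01 -0.03 [353.4 200.2] [214. 201.]
-0.01 0.03 [355.7 207.9] [223. 232.]
-0.02 -0.03 [353.5 197.8] [214. 191.]
-0.02 0.03 [355.7 205.3] [223. 221.]
-0.03 -0.03 [353.5 195.3] [214. 181.]
-0.03 0.03 [355.8 202.8] [223. 211.]
-0.04 -0.03 [353.6 192.8] [214. 171.]
-0.04 0.03 [355.8 200.2] [223. 201.]
0 [217.21030974 270.48782214]
0.07 [218.35860551 201.28240908]
0.112 [219.07160669 158.31130131]
```

```bash
python3 -m inch '[[[0,0,0,0],[0,0,0,0],[0,0,0,0],[0,0,0,0]]]' 85;  python3 -m inch '[[[0,8,0,0],[0,16,0,0],[0,22,0,0],[0,22,0,0]]]'; python3 -c "
from h import *
import cv2
s=st();R=Rt(s)
cv2.imwrite('pics/w5.png',env.read_camera('wrist'))
im=env.read_camera('side');cv2.imwrite('pics/s5.png',cv2.resize(im[150:280,300:440],None,fx=4,fy=4,interpolation=cv2.INTER_CUBIC))
for y in (0,-.02,-.03,-.04,-.05):
  print(y,np.round((np.array(proj('side',s['tcp_pos']+R@np.array([0,y,.045])))-[300,150])*4))
"
```

```text
clock: 4.7
tcp_pos: [0.475, -0.2712, 0.0435]
orientation: [-0.691, 0.691, 0.152, -0.152]
wrist_force: [-0.4, 0.4, 0.7]
finger_gap: 0.085
clock: 5.1
tcp_pos: [0.474, -0.2704, 0.02]
orientation: [0.691, -0.69, -0.151, 0.153]
wrist_force: [0.3, 0.4, -0.1]
finger_gap: 0.0848
5.1 tcp [ 0.474  -0.2704  0.02  ] gap 0.0848 F [ 0.3  0.4 -0.1]
[[ 0.908 -0.002 -0.42 ]
 [ 0.42   0.002  0.908]
 [-0.001 -1.     0.002]]
q [-0.665  0.38  -0.321  0.873 -0.    -1.098]
0 [226. 276.]
-0.02 [226. 255.]
-0.03 [226. 245.]
-0.04 [227. 235.]
-0.05 [227. 225.]
```

View pics/w5.png

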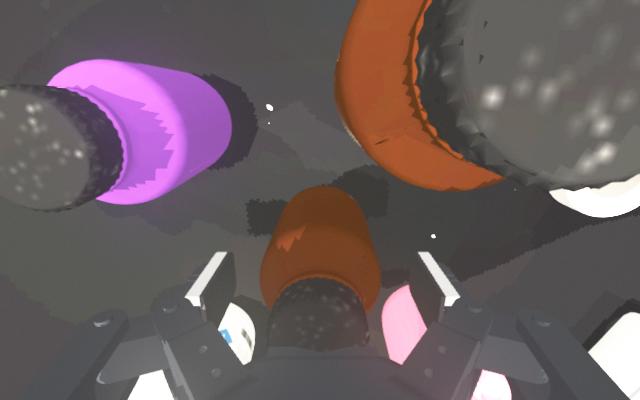

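View pics/s5.png

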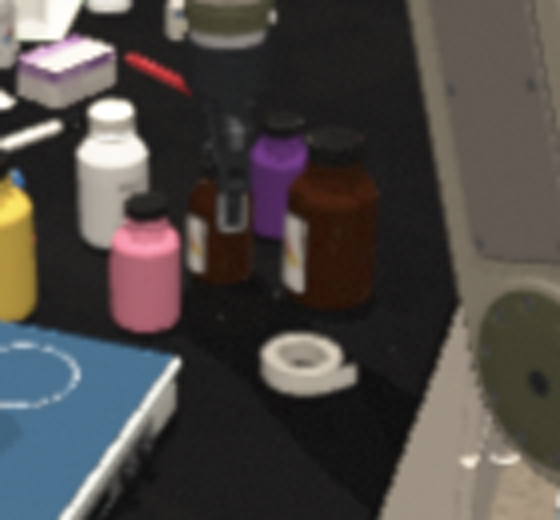

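```bash
python3 -m inch '[[[0,4,0,0],[0,8,0,0],[0,8,0,0]]]';python3 -m inch '[[[0,3,0,0],[0,3,0,0]]]'; python3 -m inch '[[[0,0,0,0],[0,0,0,0],[0,0,0,0],[0,0,0,0],[0,0,0,0],[0,0,0,0]]]' 0 40; python3 -c "
from h import *
import cv2
s=st();R=Rt(s)
cv2.imwrite('pics/w6.png',env.read_camera('wrist'))
im=env.read_camera('side');cv2.imwrite('pics/s6.png',cv2.resize(im[150:280,300:440],None,fx=4,fy=4,interpolation=cv2.INTER_CUBIC))
"
```

```text
clock: 5.5
tcp_pos: [0.4746, -0.2709, 0.013]
orientation: [0.691, -0.69, -0.152, 0.152]
wrist_force: [-0.7, -0.8, -0.1]
finger_gap: 0.0848
clock: 5.7
tcp_pos: [0.4748, -0.2709, 0.0103]
orientation: [0.691, -0.69, -0.152, 0.152]
wrist_force: [0.5, 0.7, -0.1]
finger_gap: 0.0852
clock: 6.3
tcp_pos: [0.4752, -0.2711, 0.0111]
orientation: [-0.69, 0.691, 0.152, -0.152]
wrist_force: [0.1, 1.1, 5.8]
finger_gap: 0.0551
6.3 tcp [ 0.4752 -0.2711  0.0111] gap 0.0551 F [0.1 1.1 5.8]
[[ 0.908  0.001 -0.42 ]
 [ 0.42  -0.     0.908]
 [ 0.    -1.    -0.   ]]
q [-0.665  0.389 -0.332  0.849  0.    -1.098]
```

View pics/w6.png

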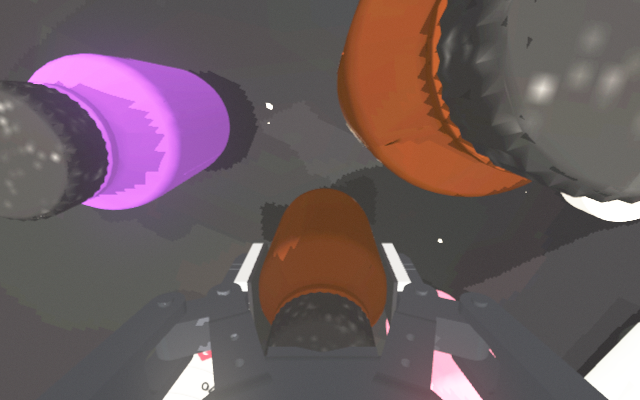

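View pics/s6.png

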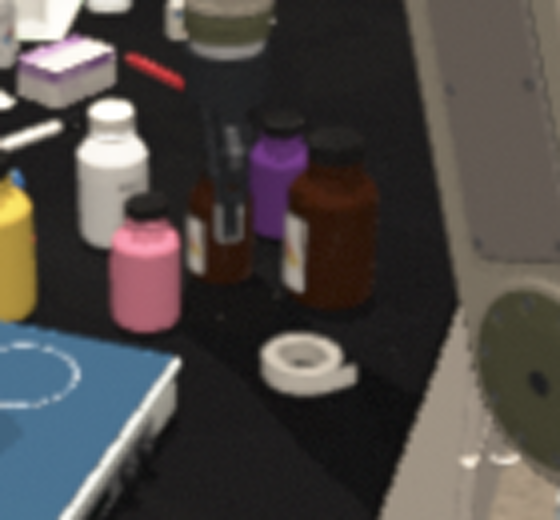

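```bash
python3 -m inch '[[[0,0,0,0],[0,0,0,0],[0,0,0,0],[0,0,0,0]]]' 80;python3 -m inch '[[[0,2,0,0],[0,4,0,0],[0,4,0,0]]]'; python3 -m inch '[[[0,2,0,0],[0,4,0,0],[0,4,0,0]]]'; python3 -c "
from h import *
import cv2
s=st();R=Rt(s)
cv2.imwrite('pics/w7.png',env.read_camera('wrist'))
im=env.read_camera('side');cv2.imwrite('pics/s7.png',cv2.resize(im[150:280,300:440],None,fx=4,fy=4,interpolation=cv2.INTER_CUBIC))
"
```

```text
clock: 6.8
tcp_pos: [0.4749, -0.2711, 0.0104]
orientation: [0.691, -0.691, -0.152, 0.152]
wrist_force: [0.7, -0.7, 0.9]
finger_gap: 0.0799
clock: 7.1
tcp_pos: [0.475, -0.2711, 0.0064]
orientation: [-0.691, 0.691, 0.152, -0.152]
wrist_force: [0.6, 1.3, 0.7]
finger_gap: 0.0799
clock: 7.4
tcp_pos: [0.4771, -0.2719, 0.0064]
orientation: [-0.689, 0.692, 0.154, -0.151]
wrist_force: [-3.4, 5.6, 25.1]
finger_gap: 0.0802
7.4 tcp [ 0.4771 -0.2719  0.0064] gap 0.0802 F [-3.4  5.6 25.1]
[[ 0.907  0.005 -0.42 ]
 [ 0.42  -0.002  0.907]
 [ 0.003 -1.    -0.004]]
q [-6.650e-01  3.940e-01 -3.380e-01  8.340e-01  1.000e-03 -1.098e+00]
```

View pics/w7.png

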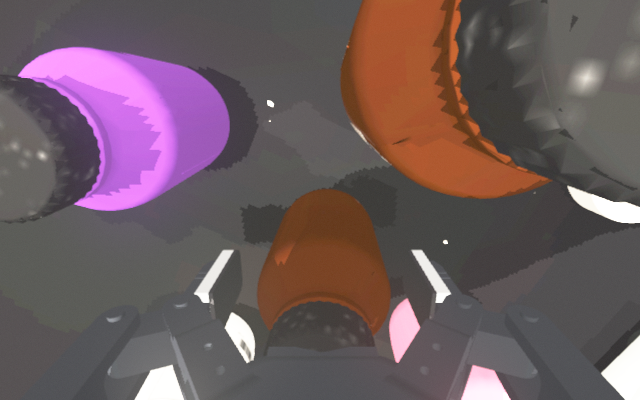

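View pics/s7.png

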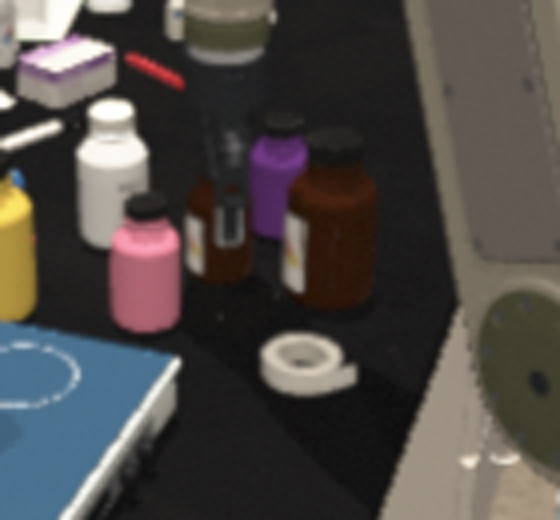

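```bash
python3 -m inch '[[[0,-3,0,0],[0,-5,0,0],[0,-5,0,0]]]'; python3 -m inch '[[[0,0,0,0],[0,0,0,0],[0,0,0,0],[0,0,0,0],[0,0,0,0],[0,0,0,0]]]' 0 50; python3 -m inch '[[[0,-5,0,0],[0,-12,0,0],[0,-20,0,0],[0,-20,0,0]]]'; python3 -c "
from h import *
import cv2
s=st();R=Rt(s)
cv2.imwrite('pics/w8.png',env.read_camera('wrist'))
im=env.read_camera('side');cv2.imwrite('pics/s8.png',cv2.resize(im[150:280,300:440],None,fx=4,fy=4,interpolation=cv2.INTER_CUBIC))
"
```

```text
clock: 7.8
tcp_pos: [0.475, -0.2711, 0.0076]
orientation: [-0.691, 0.691, 0.152, -0.152]
wrist_force: [-1.0, -0.3, 0.5]
finger_gap: 0.0802
clock: 8.4
tcp_pos: [0.4749, -0.2711, 0.0075]
orientation: [0.691, -0.691, -0.152, 0.152]
wrist_force: [-0.7, 0.7, 0.9]
finger_gap: 0.0552
clock: 8.8
tcp_pos: [0.4759, -0.2718, 0.0291]
orientation: [-0.69, 0.691, 0.152, -0.151]
wrist_force: [-0.2, -0.4, -1.7]
finger_gap: 0.0551
8.8 tcp [ 0.4759 -0.2718  0.0291] gap 0.0551 F [-0.2 -0.4 -1.7]
[[ 0.908  0.002 -0.42 ]
 [ 0.42  -0.002  0.908]
 [ 0.001 -1.    -0.002]]
q [-0.665  0.37  -0.309  0.889 -0.    -1.098]
```

View pics/s8.png

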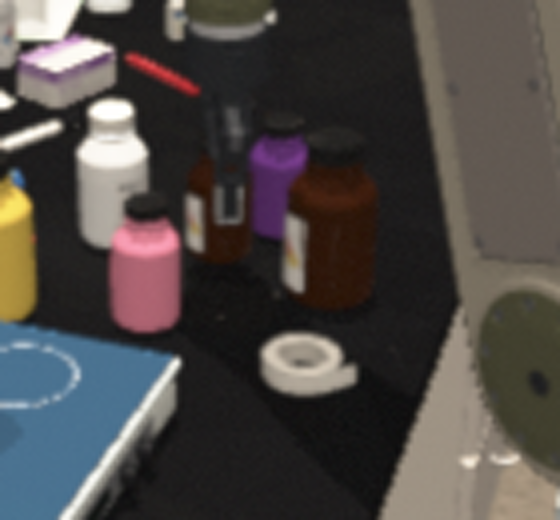

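View pics/w8.png

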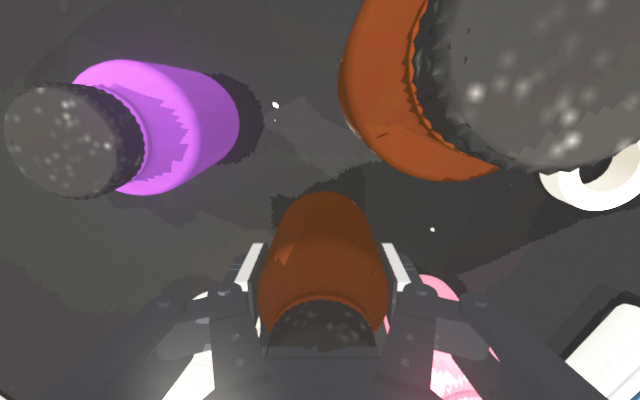

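```bash
python3 -m inch '[[[0,-15,0,0],[0,-40,0,0],[0,-70,0,0],[0,-100,0,0],[0,-125,0,0],[0,-138,0,0],[0,-141,0,0],[0,-141,0,0]]]'; python3 -c "
from h import *
s=st()"
```

```text
clock: 9.7
tcp_pos: [0.475, -0.2711, 0.1685]
orientation: [-0.69, 0.691, 0.152, -0.152]
wrist_force: [-0.4, -0.8, -2.5]
finger_gap: 0.0552
9.7 tcp [ 0.475  -0.2711  0.1685] gap 0.0552 F [-0.4 -0.8 -2.5]
[[ 0.908  0.    -0.42 ]
 [ 0.42  -0.     0.908]
 [ 0.    -1.    -0.   ]]
q [-0.665  0.269 -0.088  1.213 -0.    -1.098]
```

```bash
python3 -m inch '[[[7,0,10,0],[25,0,34,0],[49,0,65,0],[73,0,98,0],[98,0,131,0],[122,0,163,0],[147,0,196,0],[168,0,225,0],[180,0,241,0],[184,0,246,0]]]';python3 -m inch '[[[0,0,0,0],[0,0,0,0]]]'; python3 -c "
from h import *
import cv2
s=st()
im=env.read_camera('side');cv2.imwrite('pics/s9.png',cv2.resize(im[130:300,220:420],None,fx=3.5,fy=3.5,interpolation=cv2.INTER_CUBIC))
im=env.read_camera('wrist');cv2.imwrite('pics/w9.png',im)"
```

```text
clock: 10.7
tcp_pos: [0.5377, 0.0325, 0.1671]
orientation: [0.691, -0.69, -0.152, 0.154]
wrist_force: [-0.1, -1.1, -1.5]
finger_gap: 0.055
clock: 10.9
tcp_pos: [0.5381, 0.0291, 0.1679]
orientation: [-0.691, 0.691, 0.151, -0.152]
wrist_force: [-0.8, 0.0, -2.0]
finger_gap: 0.0549
10.9 tcp [0.5381 0.0291 0.1679] gap 0.0549 F [-0.8  0.  -2. ]
[[ 0.908 -0.001 -0.419]
 [ 0.419 -0.     0.908]
 [-0.001 -1.     0.   ]]
q [-0.095  0.256 -0.108  1.209 -0.    -0.528]
```

View pics/s9.png

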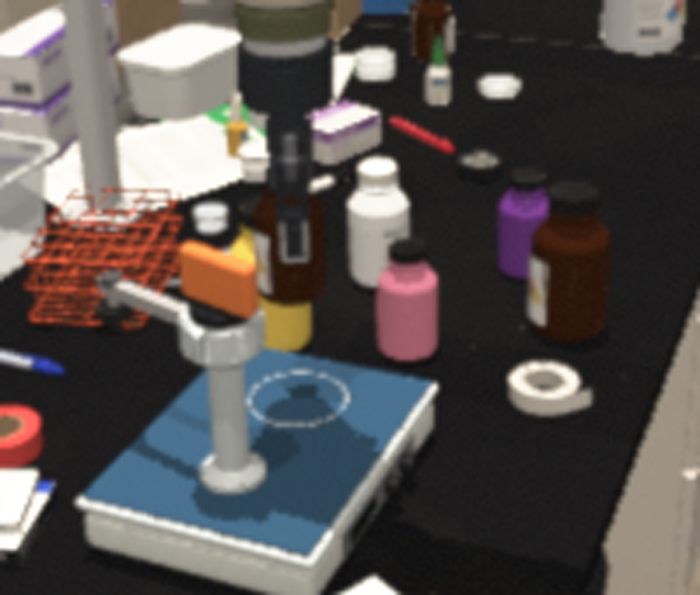

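View pics/w9.png

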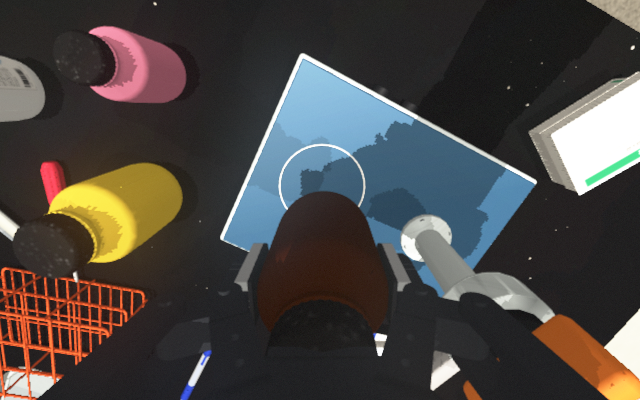

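```bash
python3 -c "
from h import *
s=st();R=Rt(s);m=env.camera_model('wrist');M=m['mount']
for u,v in((321.5,186),(278,186),(365,186)):
  d=R@(M[:3,:3]@np.array([(u-m['cx'])/m['fx'],(v-m['cy'])/m['fy'],1]));c=s['tcp_pos']+R@M[:3,3]
  print(c+d*(.055-c[2])/d[2])
# predicted circle pts in wrist image for center .539,.0285
def wp(X):
  p=M[:3,:3].T@(R.T@(np.array(X)-s['tcp_pos'])-M[:3,3]);return np.round([m['fx']*p[0]/p[2]+m['cx'],m['fy']*p[1]/p[2]+m['cy']],1)
P=np.array([wp([.539+.042*np.cos(a),.0285+.042*np.sin(a),.055]) for a in np.linspace(0,6.28,60)]);print(P.min(0),P.max(0))
"
```

```text
11.0 tcp [0.5384 0.0285 0.1683] gap 0.055 F [-0.5 -0.5 -1.9]
[[ 0.908 -0.001 -0.418]
 [ 0.418 -0.     0.908]
 [-0.001 -1.     0.   ]]
q [-0.096  0.255 -0.107  1.209 -0.    -0.528]
[0.54144014 0.02923312 0.055     ]
[ 0.55945845 -0.00987958  0.055     ]
[0.52342093 0.06834776 0.055     ]
[279.3 140.6] [364.4 223. ]
```

```bash
python3 -m inch '[[[1.5,10,0,0],[1.5,30,0,0],[1.5,52,0,0],[1.5,74,0,0],[1.5,90,0,0],[1.5,98,0,0],[1.5,101,0,0],[1.5,101,0,0]]]';python3 -m inch '[[[0,1.5,0,0],[0,3,0,0],[0,3,0,0]]]'; python3 -c "
from h import *
import cv2
s=st()
im=env.read_camera('side');cv2.imwrite('pics/s10.png',cv2.resize(im[130:300,220:420],None,fx=3.5,fy=3.5,interpolation=cv2.INTER_CUBIC))"
```

```text
clock: 11.8
tcp_pos: [0.5402, 0.0297, 0.0675]
orientation: [-0.691, 0.691, 0.152, -0.152]
wrist_force: [-0.2, -0.3, -1.8]
finger_gap: 0.055
clock: 12.1
tcp_pos: [0.5405, 0.03, 0.065]
orientation: [-0.69, 0.691, 0.152, -0.152]
wrist_force: [0.2, 0.5, -1.7]
finger_gap: 0.0548
12.1 tcp [0.5405 0.03   0.065 ] gap 0.0548 F [ 0.2  0.5 -1.7]
[[ 0.908  0.001 -0.42 ]
 [ 0.42  -0.     0.908]
 [ 0.001 -1.    -0.001]]
q [-0.093  0.326 -0.276  0.968 -0.    -0.526]
```

View pics/s10.png

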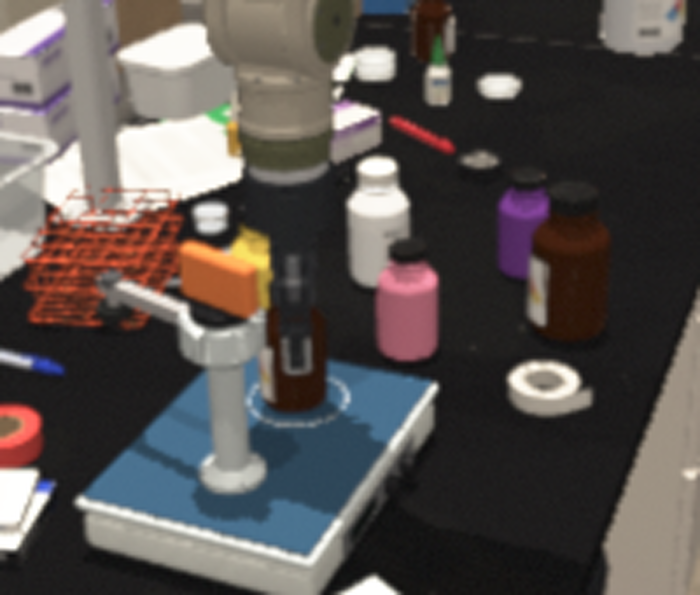

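```bash
python3 -m inch '[[[0,1,0,0],[0,2,0,0],[0,2,0,0]]]';python3 -m inch '[[[0,1,0,0],[0,1,0,0]]]'
```

```text
clock: 12.45
tcp_pos: [0.5402, 0.03, 0.0625]
orientation: [-0.691, 0.691, 0.152, -0.152]
wrist_force: [0.2, -0.5, -2.8]
finger_gap: 0.0552
clock: 12.65
tcp_pos: [0.5404, 0.0301, 0.0624]
orientation: [-0.691, 0.691, 0.152, -0.152]
wrist_force: [-1.5, 0.3, 4.6]
finger_gap: 0.0555
```

```bash
python3 -m inch '[[[0,0,0,0],[0,0,0,0],[0,0,0,0],[0,0,0,0]]]' 74; python3 -m inch '[[[0,-10,0,0],[0,-30,0,0],[0,-60,0,0],[0,-100,0,0],[0,-145,0,0],[0,-180,0,0],[0,-192,0,0],[0,-195,0,0]]]'; python3 -c "
from h import *
import cv2
s=st()
im=env.read_camera('side');cv2.imwrite('pics/s11.png',cv2.resize(im[130:300,220:420],None,fx=3.5,fy=3.5,interpolation=cv2.INTER_CUBIC))
im=env.read_camera('wrist');cv2.imwrite('pics/w11.png',im)"
```

```text
clock: 13.05
tcp_pos: [0.5402, 0.03, 0.0615]
orientation: [-0.691, 0.691, 0.152, -0.152]
wrist_force: [-0.6, -0.3, -0.6]
finger_gap: 0.0739
clock: 13.85
tcp_pos: [0.5411, 0.0299, 0.2588]
orientation: [-0.69, 0.691, 0.153, -0.151]
wrist_force: [-0.1, -0.7, 0.1]
finger_gap: 0.0738
13.85 tcp [0.5411 0.0299 0.2588] gap 0.0738 F [-0.1 -0.7  0.1]
[[ 0.908  0.004 -0.42 ]
 [ 0.42  -0.     0.908]
 [ 0.003 -1.    -0.002]]
q [-0.093  0.235  0.088  1.419 -0.    -0.526]
```

View pics/s11.png

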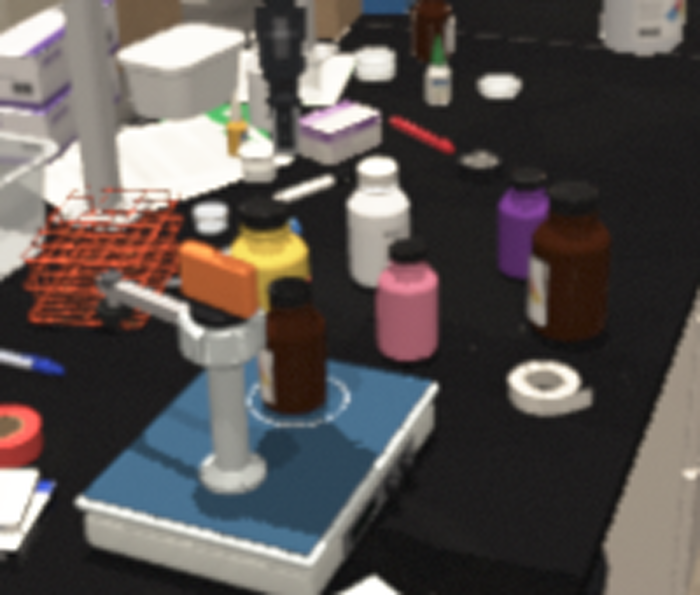

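View pics/w11.png

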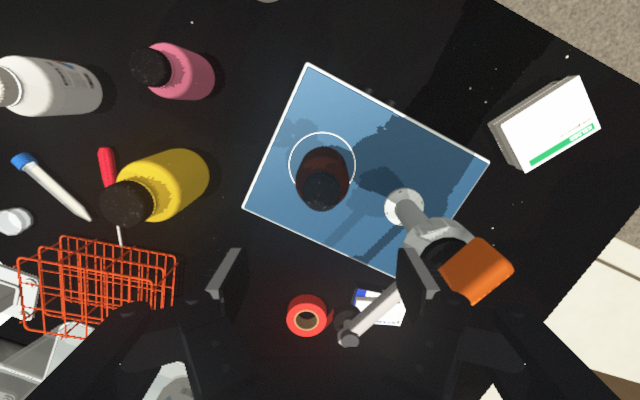

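```bash
python3 -c "
from h import *
import cv2
s=st();R=Rt(s);m=env.camera_model('wrist');M=m['mount']
im=env.read_camera('top');cv2.imwrite('pics/t11.png',cv2.resize(im[140:240,230:340],None,fx=6,fy=6,interpolation=cv2.INTER_CUBIC))
w=cv2.imread('pics/w11.png');cv2.imwrite('pics/w11c.png',cv2.resize(w[120:360,280:540],None,fx=2.5,fy=2.5,interpolation=cv2.INTER_CUBIC))
for u,v,z in((323,188,.167),(322,164.5,.055)):
  d=R@(M[:3,:3]@np.array([(u-m['cx'])/m['fx'],(v-m['cy'])/m['fy'],1]));c=s['tcp_pos']+R@M[:3,3]
  print(c+d*(z-c[2])/d[2])
def wp(X):
  p=M[:3,:3].T@(R.T@(np.array(X)-s['tcp_pos'])-M[:3,3]);return np.round([m['fx']*p[0]/p[2]+m['cx'],m['fy']*p[1]/p[2]+m['cy']],1)
print(wp([.54,.029,.055]))
for a in (-17,):
  e=np.array([np.cos(np.radians(a)),np.sin(np.radians(a)),0]);n=np.array([-e[1],e[0],0])
  for z in (.251,.209):
   for i,j in((1,1),(1,-1),(-1,-1),(-1,1)): print(z,i,j,wp(np.array([.5425,.1485,z])+i*.035*e+j*.008*n), np.round((np.array(wp(np.array([.5425,.1485,z])+i*.035*e+j*.008*n))-[280,120])*2.5))
"
```

```text
13.95 tcp [0.5399 0.03   0.256 ] gap 0.0739 F [-0.2 -0.6 -0.4]
[[ 0.908 -0.001 -0.42 ]
 [ 0.42  -0.     0.908]
 [-0.001 -1.     0.   ]]
q [-0.093  0.237  0.084  1.418 -0.    -0.526]
[0.53799081 0.03007636 0.167     ]
[0.53905166 0.02958851 0.055     ]
[321.3 165. ]
0.251 1 1 [444.4 332. ] [411. 530.]
0.251 1 -1 [429.6 319.8] [374. 500.]
0.251 -1 -1 [508.1 254.6] [570. 336.]
0.251 -1 1 [522.9 268.8] [607. 372.]
0.209 1 1 [425.6 296.6] [364. 442.]
0.209 1 -1 [412.8 285.8] [332. 414.]
0.209 -1 -1 [477.2 229.3] [493. 273.]
0.209 -1 1 [489.9 241.4] [525. 304.]
```

View pics/w11c.png

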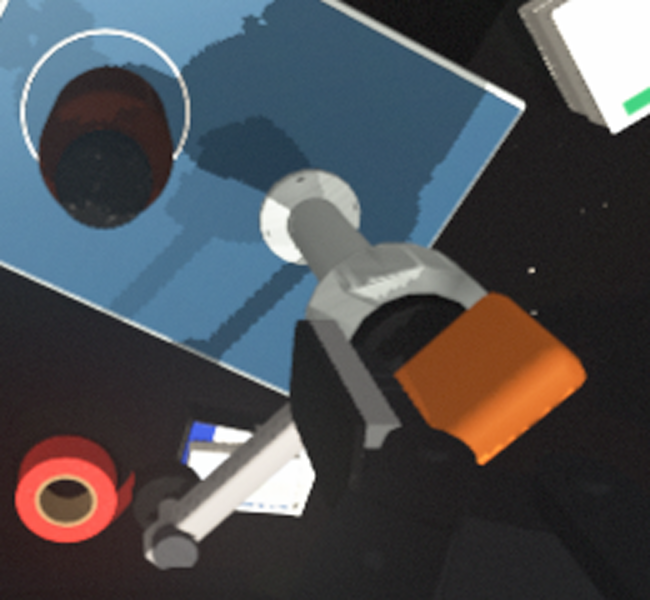

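View pics/t11.png

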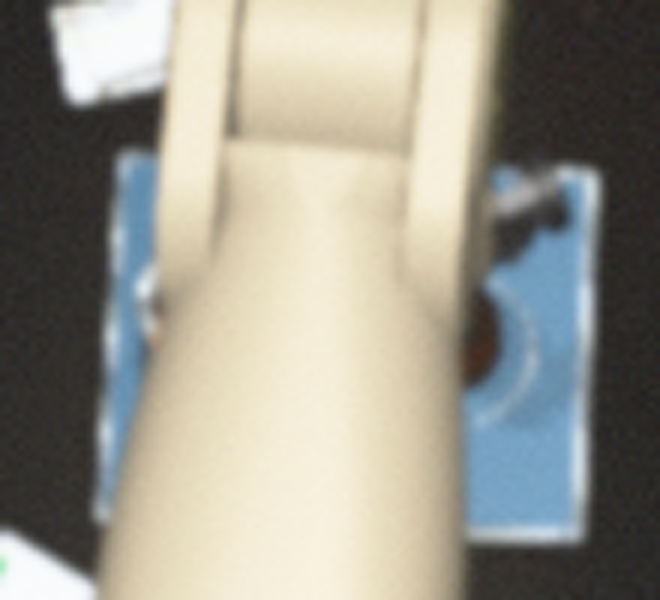

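```bash
python3 -m inch '[[[6,0,12,5],[16,0,33,12],[27,0,55,20],[38,0,77,28],[47,0,96,35],[51,0,105,40],[52,0,106.5,41.8],[52,0,106.5,41.8]]]' 60; python3 -c "
from h import *
import cv2
s=st();R=Rt(s);m=env.camera_model('wrist');M=m['mount']
im=env.read_camera('wrist');cv2.imwrite('pics/w12.png',im)
def wp(X):
  p=M[:3,:3].T@(R.T@(np.array(X)-s['tcp_pos'])-M[:3,3]);return np.round([m['fx']*p[0]/p[2]+m['cx'],m['fy']*p[1]/p[2]+m['cy']],1)
for a in (-17,):
  e=np.array([np.cos(np.radians(a)),np.sin(np.radians(a)),0]);n=np.array([-e[1],e[0],0])
  for z in (.251,.209):
   for i,j in((1,1),(1,-1),(-1,-1),(-1,1)): print(z,i,j,wp(np.array([.5425,.1485,z])+i*.035*e+j*.008*n))
"
```

```text
clock: 14.8
tcp_pos: [0.5415, 0.149, 0.2543]
orientation: [-0.699, 0.7, -0.105, 0.103]
wrist_force: [0.0, 0.2, -0.1]
finger_gap: 0.0598
14.8 tcp [0.5415 0.149  0.2543] gap 0.0598 F [ 0.   0.2 -0.1]
[[ 0.957 -0.004  0.291]
 [-0.291 -0.001  0.957]
 [-0.004 -1.    -0.002]]
q [ 0.126  0.283  0.139  1.432 -0.     0.421]
0.251 1 1 [332.9 276.7]
0.251 1 -1 [309.2 276.6]
0.251 -1 -1 [307.9 175.4]
0.251 -1 1 [334.3 175.5]
0.209 1 1 [331.2 248.1]
0.209 1 -1 [311.4 248.1]
0.209 -1 -1 [310.5 162.4]
0.209 -1 1 [332.2 162.4]
```

View pics/w12.png

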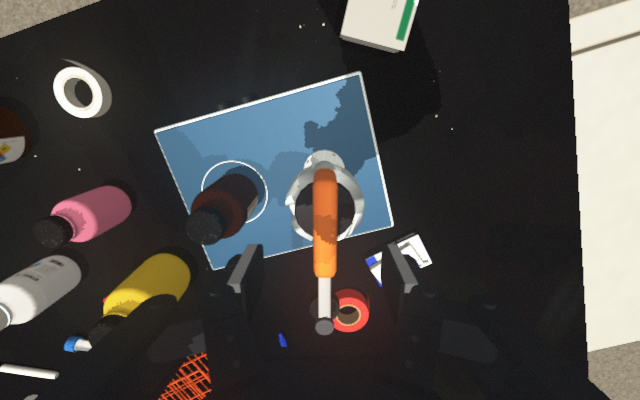

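```bash
python3 -m inch '[[[0,10,2.5,0],[0,28,2.5,0],[0,46,2.5,0],[0,60,2.5,0],[0,68,2.5,0],[0,72,2.5,0],[0,72,2.5,0]]]' 60; python3 -c "
from h import *
import cv2
s=st()
im=env.read_camera('wrist');cv2.imwrite('pics/w13.png',im)
im=env.read_camera('side');cv2.imwrite('pics/s13.png',cv2.resize(im[130:300,220:420],None,fx=3.5,fy=3.5,interpolation=cv2.INTER_CUBIC))
"
```

```text
clock: 15.55
tcp_pos: [0.543, 0.1507, 0.1839]
orientation: [-0.699, 0.699, -0.105, 0.104]
wrist_force: [-0.8, -0.2, 0.5]
finger_gap: 0.0599
15.55 tcp [0.543  0.1507 0.1839] gap 0.0599 F [-0.8 -0.2  0.5]
[[ 0.956 -0.001  0.292]
 [-0.292 -0.     0.956]
 [-0.001 -1.    -0.   ]]
q [ 0.128  0.296 -0.013  1.262 -0.     0.425]
```

View pics/w13.png

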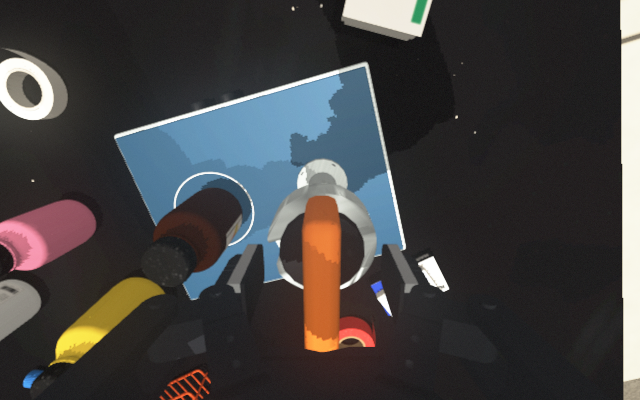

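View pics/s13.png

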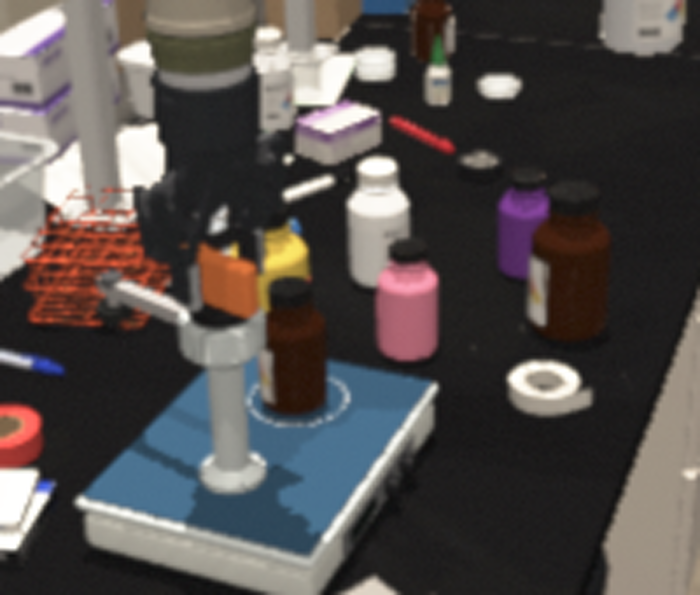

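```bash
python3 -m inch '[[[0,-2,0,0],[0,-2,0,0],[0,-2,0,0],[0,-2,0,0],[0,-2,0,0],[0,-2,0,0],[0,-2,0,0],[0,-2,0,0]]]' 0 60; python3 -c "
from h import *
import cv2
s=st()
im=env.read_camera('wrist');cv2.imwrite('pics/w14.png',im)
im=env.read_camera('side');cv2.imwrite('pics/s14.png',cv2.resize(im[130:300,220:420],None,fx=3.5,fy=3.5,interpolation=cv2.INTER_CUBIC))
"
```

```text
clock: 16.45
tcp_pos: [0.5436, 0.1505, 0.1873]
orientation: [-0.699, 0.7, -0.104, 0.105]
wrist_force: [-3.3, -2.8, 5.6]
finger_gap: 0.0154
16.45 tcp [0.5436 0.1505 0.1873] gap 0.0154 F [-3.3 -2.8  5.6]
[[ 0.956  0.001  0.292]
 [-0.292 -0.001  0.956]
 [ 0.001 -1.    -0.   ]]
q [ 1.280e-01  2.940e-01 -8.000e-03  1.268e+00 -1.000e-03  4.250e-01]
```

View pics/w14.png

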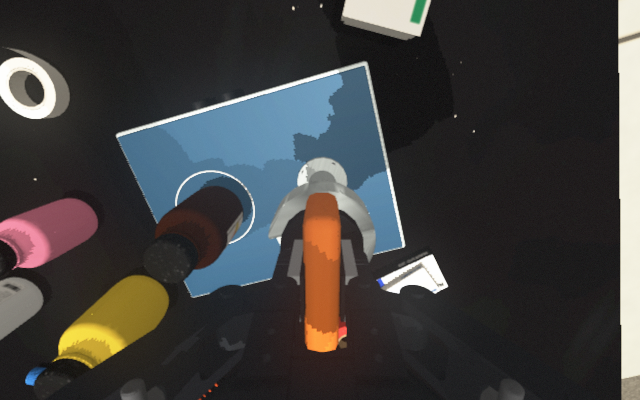

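View pics/s14.png

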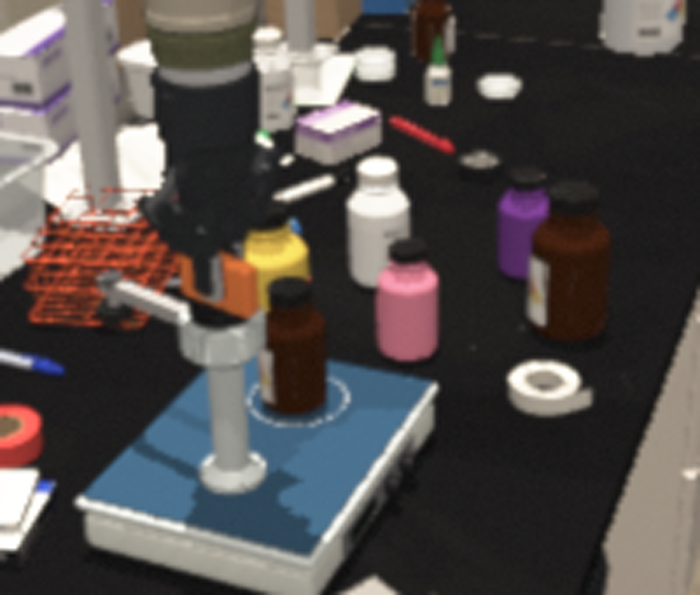

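```bash
python3 -m inch '[[[0,-4,0,0],[0,-10,0,0],[0,-17,0,0],[0,-23,0,0],[0,-27,0,0],[0,-27,0,0]]]'; python3 -c "
from h import *
import cv2
s=st()
im=env.read_camera('side');cv2.imwrite('pics/s15.png',cv2.resize(im[130:300,220:420],None,fx=3.5,fy=3.5,interpolation=cv2.INTER_CUBIC))
"
```

```text
clock: 17.15
tcp_pos: [0.5433, 0.1507, 0.2139]
orientation: [-0.699, 0.7, -0.105, 0.105]
wrist_force: [0.6, -3.9, -6.3]
finger_gap: 0.0149
17.15 tcp [0.5433 0.1507 0.2139] gap 0.0149 F [ 0.6 -3.9 -6.3]
[[ 0.956 -0.     0.292]
 [-0.292 -0.001  0.956]
 [ 0.    -1.    -0.001]]
q [ 1.280e-01  2.880e-01  4.900e-02  1.332e+00 -1.000e-03  4.250e-01]
```

View pics/s15.png

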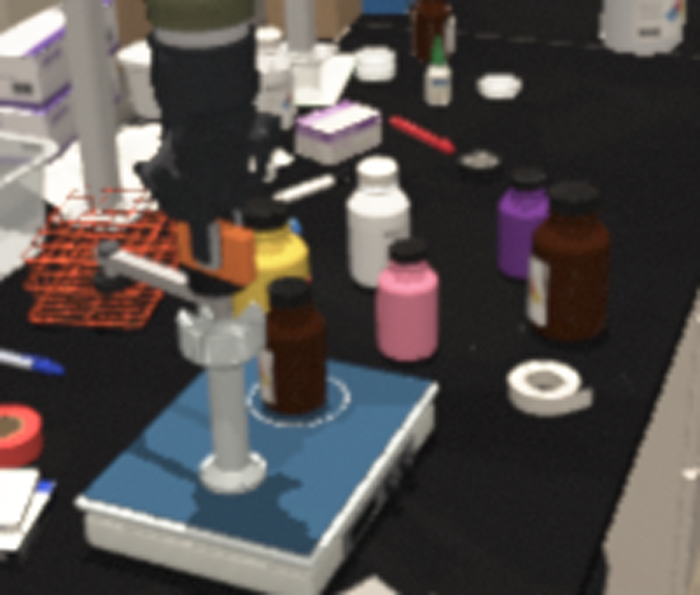

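```bash
python3 -m inch '[[[0,0,0,3],[0,0,0,7],[0,0,0,12],[0,0,0,17],[0,0,0,22],[0,0,0,27],[0,0,0,32],[0,0,0,37],[0,0,0,40],[0,0,0,40]]]'; python3 -c "
from h import *
import cv2
s=st()
im=env.read_camera('side');cv2.imwrite('pics/s16.png',cv2.resize(im[130:300,220:420],None,fx=3.5,fy=3.5,interpolation=cv2.INTER_CUBIC))
"
```

```text
clock: 18.2
tcp_pos: [0.544, 0.1516, 0.2134]
orientation: [0.622, -0.621, 0.337, -0.337]
wrist_force: [4.4, -0.9, -6.2]
finger_gap: 0.0154
18.2 tcp [0.544  0.1516 0.2134] gap 0.0154 F [ 4.4 -0.9 -6.2]
[[ 0.545  0.001  0.838]
 [-0.838  0.001  0.545]
 [-0.    -1.     0.001]]
q [1.290e-01 2.880e-01 4.800e-02 1.329e+00 1.000e-03 1.123e+00]
```

View pics/s16.png

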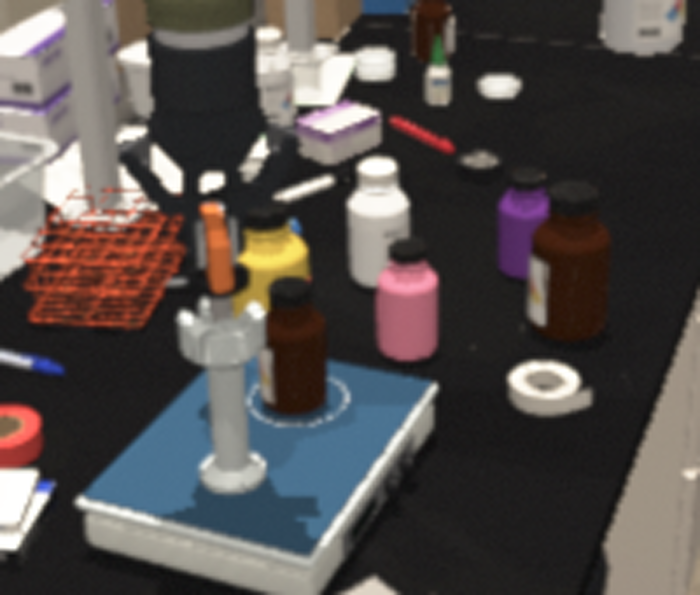

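```bash
python3 -m inch '[[[0,0,0,3],[0,0,0,7],[0,0,0,12],[0,0,0,17],[0,0,0,22],[0,0,0,27],[0,0,0,31],[0,0,0,34],[0,0,0,35],[0,0,0,35]]]'; python3 -c "
from h import *
import cv2
s=st()
im=env.read_camera('side');cv2.imwrite('pics/s17.png',cv2.resize(im[130:300,220:420],None,fx=3.5,fy=3.5,interpolation=cv2.INTER_CUBIC))
im=env.read_camera('wrist');cv2.imwrite('pics/w17.png',im)
"
```

```text
clock: 19.25
tcp_pos: [0.5451, 0.1518, 0.2139]
orientation: [-0.493, 0.49, -0.508, 0.509]
wrist_force: [7.5, 1.1, -7.2]
finger_gap: 0.0153
19.25 tcp [0.5451 0.1518 0.2139] gap 0.0153 F [ 7.5  1.1 -7.2]
[[-0.033  0.003  0.999]
 [-0.999  0.002 -0.033]
 [-0.002 -1.     0.003]]
q [1.290e-01 2.880e-01 4.900e-02 1.328e+00 1.000e-03 1.733e+00]
```

View pics/s17.png

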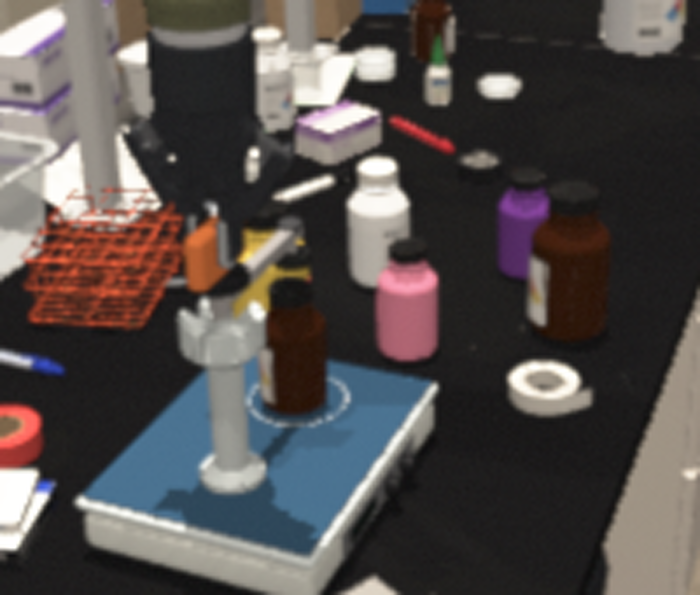

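View pics/w17.png

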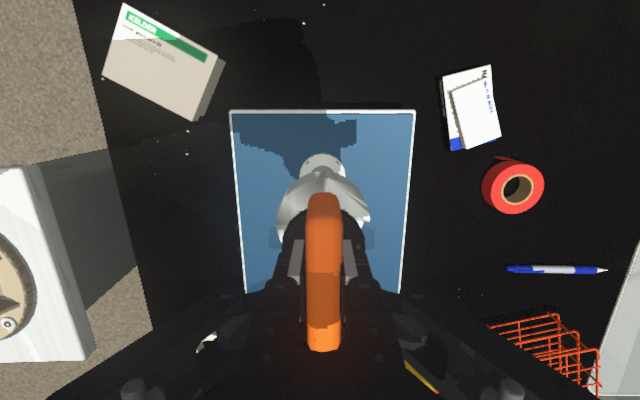

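```bash
python3 -m inch '[[[0,2,2,0],[0,6,2,0],[0,10,2,0],[0,14,2,0],[0,16,2,0],[0,17,2,0],[0,17,2,0]]]'; python3 -c "
from h import *
import cv2
s=st()
im=env.read_camera('side');cv2.imwrite('pics/s18.png',cv2.resize(im[130:300,220:420],None,fx=3.5,fy=3.5,interpolation=cv2.INTER_CUBIC))
"
```

```text
clock: 20.05
tcp_pos: [0.5454, 0.1514, 0.1965]
orientation: [0.492, -0.491, 0.509, -0.508]
wrist_force: [3.0, 4.2, -4.6]
finger_gap: 0.0151
20.05 tcp [0.5454 0.1514 0.1965] gap 0.0151 F [ 3.   4.2 -4.6]
[[-0.034  0.     0.999]
 [-0.999  0.001 -0.034]
 [-0.001 -1.     0.   ]]
q [1.280e-01 2.960e-01 1.700e-02 1.292e+00 1.000e-03 1.733e+00]
```

View pics/s18.png

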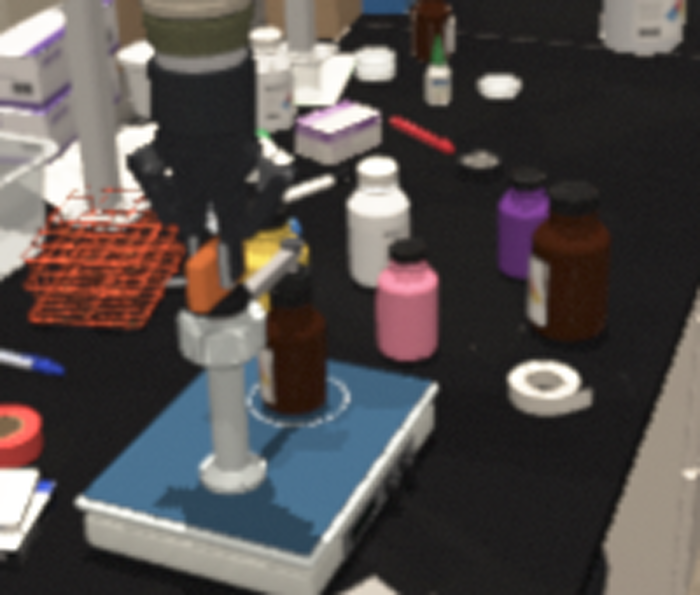

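```bash
python3 -m inch '[[[0,1,0,0],[0,2,0,0],[0,2,0,0]]]'; python3 -m inch '[[[0,0,0,0],[0,0,0,0],[0,0,0,0],[0,0,0,0],[0,0,0,0]]]' 50;  python3 -m inch '[[[0,-10,0,0],[0,-30,0,0],[0,-60,0,0],[0,-90,0,0],[0,-110,0,0],[0,-120,0,0],[0,-120,0,0]]]'; python3 -c "
from h import *
import cv2
s=st()
im=env.read_camera('side');cv2.imwrite('pics/s19.png',cv2.resize(im[130:300,220:420],None,fx=3.5,fy=3.5,interpolation=cv2.INTER_CUBIC))
im=env.read_camera('wrist');cv2.imwrite('pics/w19.png',im)
"
```

```text
clock: 20.4
tcp_pos: [0.5455, 0.1515, 0.195]
orientation: [0.492, -0.491, 0.509, -0.508]
wrist_force: [2.3, 3.9, -3.4]
finger_gap: 0.015
clock: 20.9
tcp_pos: [0.5453, 0.1506, 0.1947]
orientation: [-0.491, 0.491, -0.509, 0.509]
wrist_force: [0.9, -0.4, -0.1]
finger_gap: 0.05
clock: 21.6
tcp_pos: [0.5461, 0.1509, 0.3163]
orientation: [-0.492, 0.49, -0.508, 0.509]
wrist_force: [-0.7, 0.2, 0.5]
finger_gap: 0.0502
21.6 tcp [0.5461 0.1509 0.3163] gap 0.0502 F [-0.7  0.2  0.5]
[[-0.035  0.003  0.999]
 [-0.999  0.    -0.035]
 [-0.    -1.     0.003]]
q [ 0.128  0.295  0.306  1.579 -0.     1.734]
```

View pics/s19.png

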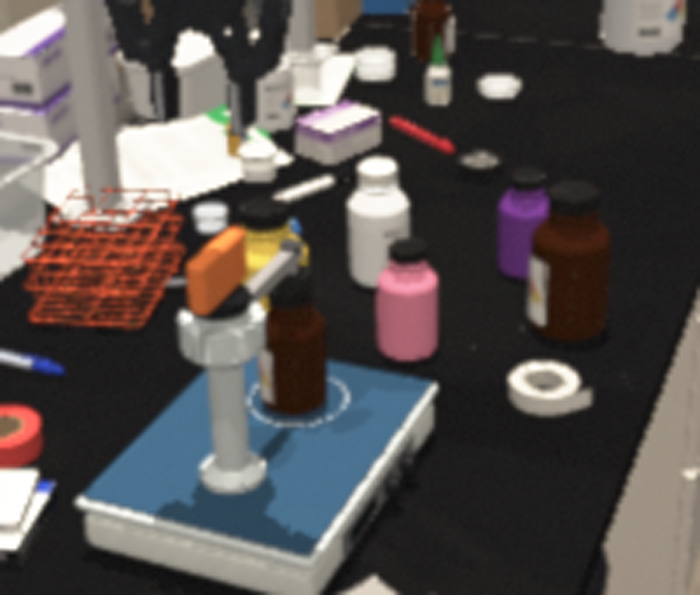

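View pics/w19.png

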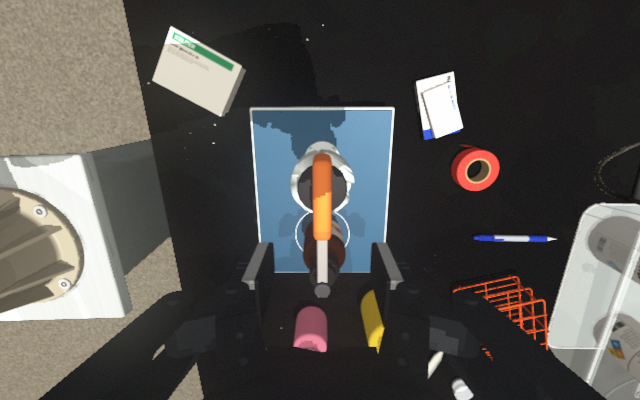

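```bash
python3 -c "
from h import *
import cv2
im=env.read_camera('side');cv2.imwrite('pics/s20.png',cv2.resize(im[180:255,265:325],None,fx=8,fy=8,interpolation=cv2.INTER_CUBIC))
k=np.array([.543,.150]);y=np.array([.034,.999]);x=np.array([.999,-.034])
for L in (0,.008,.02):
  for nm,p in (('bar-far+','0'),):
    print(L,[(np.round((np.array(proj('side',[*(k+a*y+b*x),z+L]))-[265,180])*8)).tolist() for a,b,z in ((.035,0,.251),(-.035,0,.251),(.035,0,.209),(-.132,0,.193),(-.12,0,.159))])
print('cap top',(np.array(proj('side',[.538,.030,.167]))-[265,180])*8)
"
```

```text
0 [[78.0, 230.0], [182.0, 137.0], [88.0, 347.0], [316.0, 171.0], [305.0, 269.0]]
0.008 [[76.0, 207.0], [181.0, 115.0], [86.0, 325.0], [315.0, 151.0], [304.0, 249.0]]
0.02 [[74.0, 172.0], [179.0, 82.0], [83.0, 292.0], [314.0, 121.0], [303.0, 220.0]]
cap top [306.84745702 249.35402523]
```

View pics/s20.png

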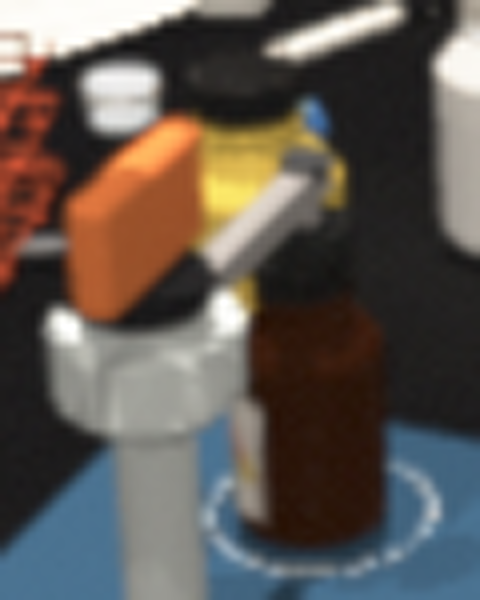

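```bash
python3 -c "
from h import *
s=st(); print(env.hand_in())"
```

```text
21.75 tcp [0.5449 0.1508 0.3133] gap 0.0498 F [ 0.6 -0.6 -0.3]
[[-0.035 -0.002  0.999]
 [-0.999 -0.    -0.035]
 [ 0.    -1.    -0.002]]
q [ 0.128  0.296  0.301  1.578 -0.     1.734]
the job is handed in; nothing more can be done
None
```

I stood the small brown bottle in the white circle and let go of it. I then lifted the orange knob about 27 mm, turned it 75° over the bottle and let it down into the clamping notch. The job was handed in at 21.75 s; it reported no verdict.

**Last checks:**
- **Bottle:** after release it measured about 1 mm from the circle's centre, and it still stood upright in the circle in the final picture.
- **Knob:** in the side view, the bar and arm end matched the positions expected for a lift of about 8 mm. In the wrist view, the arm lined up with the shaker's axis.
- **Robot:** the gripper was raised clear, with about 0 N at the wrist.
- **Other items:** I saw no change in the white bottle, slide box or tape roll, but I did not measure their positions.
- **Foot force:** I could not measure it; I infer it from the foot resting on the cap at that lift.

**What disagreed with the description:**
- **Finger length:** the fingertips and the gripper's body sit about 33 mm farther back from the TCP than stated.
- **First grasps:** because of that, the first two closed on the bottle's shoulder and I redid them lower. On the way down, the gripper's body briefly pressed on the cap with about 25 N, under the 40 N limit.
- **Bottle width:** the gripper read about 55 mm on the bottle's 58 mm body.

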